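Swap the stones and the carvings between plinths and carving stands

TASK

The finished carvings are still on the carving stands and the rough stones were left on the display plinths: swap them, so that the white bird stands on the dark wooden plinth, the black head on the white plinth, the rough white stone on the round turntable and the green stone on the blue board, each upright and centred. Park a piece on the free cork pad to make room, never on the gritty bare bench; set every stone down gently without dropping or toppling it, and leave the phone where it lies.

Things in the scene. Friction and masses are not known exactly. Their poses are not given: they have to be found in the camera images.
- white_bird: finished carving: smooth bright white stone bird, 94 mm tall, about 0.3 kg. Origin: centre of its underside, z up. Square foot 50 x 50 mm, 16 mm high; above it a round upright body on the origin's axis, 44 mm across from 32 to 60 mm above the underside (grip here, from any side); a round head 31 mm across above that, with a beak pointing to its +x up to 31 mm from the axis.
- black_head: finished carving: black polished stone head, 91 mm tall, about 0.32 kg. Origin: centre of its underside, z up. Square foot 50 x 50 mm, 16 mm high, a thin neck, and a round head on the origin's axis, 44 mm across from 52 to 74 mm above the underside (grip here), with a small nose on its +x side, so best gripped across its y.
- white_block: rough cream-white stone, about 0.38 kg: square block 50 x 50 mm with flat upright sides up to 50 mm above the underside, and a chipped top up to 66 mm. Origin: centre of its underside, z up, x and y square to the sides.
- green_block: rough green stone, about 0.36 kg: block 66 mm long (its x) and 42 mm wide (its y) with flat upright sides up to 38 mm above the underside, and a higher stepped lump on its -x half up to 61 mm, 36 mm wide. Origin: centre of its underside, z up. Grip across its y.
- dark_plinth: display plinth of dark brown wood, square, 100 x 100 mm, fixed to the bench. Origin: centre of its underside on the bench. Its top is level, 40 mm above the bench. Starts with one stone piece on it.
- white_plinth: display plinth painted white, square, 100 x 100 mm, fixed to the bench. Origin: centre of its underside on the bench. Its top is level, 40 mm above the bench. Starts with one stone piece on it.
- turntable: carving stand: round grey metal turntable, 104 mm across, on a dark foot; locked so that it does not turn, fixed to the bench. Origin: centre of its underside on the bench. Its top is level, 40 mm above the bench. Starts with one stone piece on it.
- banker: carving stand: square blue-painted board, 104 x 104 mm, on two wooden battens, fixed to the bench. Origin: centre of its underside on the bench. Its top is level, 40 mm above the bench. Starts with one stone piece on it.
- cork_pad: the free spot: square tan cork pad, 110 x 110 mm, 10 mm thick, fixed to the bench, empty at the start. Origin: centre of its underside on the bench; its top is 10 mm above the bench.
- phone: bystander: phone in a tan case lying flat, 76 mm (its x) by 156 mm (its y), 11 mm thick. Origin: centre of its underside. (A rasp and a wooden mallet, under 60 mm high, also lie on the bench, farther out to the sides.)
Things that resemble listed ones, but are neither listed nor needed, are in the scene too. Leave any pink or purple look-alike of the white_block alone.

How it is judged (in metres and radians):
On the way:
1. one of the four pieces stands parked on the cork pad, upright and let go (within 30 mm of the pad's centre) (((horizontal distance between white_bird and cork_pad below 0.03 m and z of white_bird in the frame of cork_pad between 0.006 and 0.014 m and angle between white_bird's own z axis and vertical below 0.1 rad and contact force between white_bird and the fingers below 0.1 N and linear speed of white_bird below 0.02 m/s) or (horizontal distance between black_head and cork_pad below 0.03 m and z of black_head in the frame of cork_pad between 0.006 and 0.014 m and angle between black_head's own z axis and vertical below 0.1 rad and contact force between black_head and the fingers below 0.1 N and linear speed of black_head below 0.02 m/s) or (horizontal distance between white_block and cork_pad below 0.03 m and z of white_block in the frame of cork_pad between 0.006 and 0.014 m and angle between white_block's own z axis and vertical below 0.1 rad and contact force between white_block and the fingers below 0.1 N and linear speed of white_block below 0.02 m/s) or (horizontal distance between green_block and cork_pad below 0.03 m and z of green_block in the frame of cork_pad between 0.006 and 0.014 m and angle between green_block's own z axis and vertical below 0.1 rad and contact force between green_block and the fingers below 0.1 N and linear speed of green_block below 0.02 m/s))), for 0.2 s.
At the end, for the whole second after the job is handed in: White bird on the dark plinth, black head on the white plinth, white stone on the turntable, green stone on the blue board: each within 15 mm of the centre of its place, standing on its top (4 mm), upright within 0.1 rad, let go and at rest (horizontal distance between white_bird and dark_plinth below 0.015 m and z of white_bird in the frame of dark_plinth between 0.036 and 0.044 m and angle between each of white_bird, black_head, white_block, green_block's own z axis and vertical below 0.1 rad and contact force between each of white_bird, black_head, white_block, green_block and the fingers below 0.1 N and linear speed of each of white_bird, black_head, white_block, green_block below 0.02 m/s and horizontal distance between black_head and white_plinth below 0.015 m and z of black_head in the frame of white_plinth between 0.036 and 0.044 m and horizontal distance between white_block and turntable below 0.015 m and z of white_block in the frame of turntable between 0.036 and 0.044 m and horizontal distance between green_block and banker below 0.015 m and z of green_block in the frame of banker between 0.036 and 0.044 m); the robot touches nothing.
It fails at once if a piece is toppled (tilted more than 0.5 rad) (angle between any of white_bird, black_head, white_block, green_block's own z axis and vertical above 0.5 rad).
It fails at once if a piece is dropped (moves faster than 0.6 m/s out of the fingers: a fall of some 20 mm) ((linear speed of white_bird above 0.6 m/s and contact force between white_bird and the fingers below 0.1 N) or (linear speed of black_head above 0.6 m/s and contact force between black_head and the fingers below 0.1 N) or (linear speed of white_block above 0.6 m/s and contact force between white_block and the fingers below 0.1 N) or (linear speed of green_block above 0.6 m/s and contact force between green_block and the fingers below 0.1 N)).
It fails at once if a piece is set on the bare bench (height (world z) of any of white_bird, black_head, white_block, green_block below 0.005 m).
It fails at once if the phone is moved by more than 30 mm (distance of phone from where it was at the start of the episode above 0.03 m).
It also fails if it takes over 120 s, if anything falls off the work surface, if the arm or the gripper's body presses on something with over 40 N, if the wrist force passes 120 N, or if a joint passes its speed limit or range.

ROBOT

A 6-joint arm with a two-finger parallel gripper is mounted at the origin on the work surface. World frame = base frame: x ahead of the robot, y to its left, z up, the work surface at z = 0. Lengths are in mm, angles in degrees, forces in N, time in s.
With the tool pointing down it reaches from about 350 to 875 mm from the base axis. Payload 4.2 kg.
Tool frame: the origin (TCP) lies midway between the tips of the shut fingers; the grasp point (between the pads) lies 19 mm behind it (robot.hold_point_z is the distance from the TCP to the grasp point, in mm); z points along the fingers, y is the direction in which the jaws open and shut (so a half turn about z gives the same grasp; the last joint's range is limited). The gripper opens to 87 mm and grips with 3 to 60 N. Pads are 19 mm wide; open, the fingers measure 117 mm over their backs; the gripper's body (75 mm by 190 mm) begins 51 mm behind the grasp point.
Start: joints at [-55.485, 22.042, 0.453, 0, -68.411, -14.817], TCP at [210.682, -588.398, 222.55] pointing down, gripper open.
Joint ranges: [-179.83, 179.83], [-69.29, 118.12], [-61.27, 80.66], [-181.25, 117.63], [-171.15, -9.14], [-177.46, 177.46]. Speed limits (degrees/s): [159.86, 159.86, 180, 180, 180, 180].

INTERFACE

Orientations are given as a 3x3 rotation matrix whose columns are the frame's x, y, z axes.
In Python, from station import robot, cams, workorder, models gives the robot as it stands. The module is installed in compiled form; this text tells all that it offers.
- The arm moves only by the tool play_rows, never from a script. Its argument "motion" is a list of rows, each a list of 3 entries, a list of its own where there are three numbers: the opening, from 0 (shut) to 1 (fully open), then the shift along the tool's x, y, z in cm, then the turn, a rotation vector about the tool's x, y, z in rad. In form: [[gripper, [dx, dy, dz], [ax, ay, az]], ...]. A call has exactly 8 rows; each row is the pose to reach, as a shift and turn from the pose commanded when the call began, along the tool's axes at that moment; what a row does not reach only later rows make up. A row lasts 1/8 s, in which the tool goes at most 62.5 mm and 10.7 degrees, less where a joint would pass 70% of its speed; a pose out of reach is approached as far as the arm can. A call with a gripper value outside its range is refused whole. The fingers move at their own pace and stop on an object; "squeeze" is the grip in N (left out, the last holds). Time passes only in rows, so rows that repeat a pose let the fingers close, or fill a call up. It gives the time, the measured TCP pose, the force and the opening at its end, in the units of the state.
- robot.get_state(): the state, without advancing time (a new reading comes with each control period).
- cams.get_image(name): name is "side" or "top" or "wrist"; returns a dict with "img" (384x512x3 uint8, blue, green, red), "camera_matrix" (3x3 intrinsics, pixels), "extrinsics" (4x4, takes a point from camera to world coordinates). Camera axes: x right, y up, looking along -z (the intrinsics and any distortion apply to the point x, -y, -z); pixel columns grow to the right and rows downward; lengths in mm; the calibration is good to about 2 mm. A picture is of the moment at which its call begins. There is no depth.
- workorder.job_done(): hands the job in, once; it reports no verdict.
Trained networks look in the newest picture that a camera, given by its name, has taken for a name from the list of things; names that differ only in an ending like _2 or _b are one class to them, and where a whole thing is asked for, a point or a joint stands for the part that bears it (a point fixed in the world has none). Each returns a list of dicts, best first, with "conf" (0 to 1); they miss things now and then, are a little off and sometimes report something else, mostly with a low value. They report only what shows in the picture. A call takes as long as a camera call. They do not tell look-alikes from the thing itself.
- models.spot_in(camera, label): "extent" ([left, top, right, bottom] in pixels, round what is visible of it).
The state is a dict: "time_s": time; "joint_pos": joint angles; "qd": joint speeds; "joint_efforts": joint torques, N m; "tcp_pos": TCP position; "orientation": TCP orientation; "wrist_force": force on the tool from outside, world axes, zero at the start; "wrist_torque": the same for the moment, N m; "opening": opening from 0.0 (shut) to 1.0 (fully open).
Only numpy, scipy, OpenCV 4.12 (cv2) and the standard library are available. Lean on these libraries where they do the work, as an engineer would, in place of code of your own. Each camera call takes 0.05 s, during which the arm holds its last target. There are 200 camera calls.

## Working session

There is one attempt and no reset: what is moved stays moved. The work goes in short steps, Python scripts to look and compute and a tool call to move; the robot and the scene stay as the last step left them, time stands still between calls to the robot, and variables do not carry over. Pictures are saved under pics/ and viewed, about 12 in all and at most 16, crops included, and the job is handed in when it is done.

Besides the shell and the picture viewer there is one more tool, called after "Call:" as name(argument=value, ...) on one line, values as JSON. play_rows: Moves the arm, as the interface text tells. Its arguments: {"type":"object","properties":{"motion":{"type":"array","items":{"type":"array"}},"squeeze":{"type":"number"}},"required":["motion"]}

```bash
mkdir -p pics; cat > h.py <<'E'
from station import robot, cams, workorder, models
import numpy as np, cv2
def ray(c,u,v):
    K=np.array(c["camera_matrix"],float);E=np.array(c["extrinsics"],float)
    p=np.linalg.solve(K,[u,v,1.]); d=E[:3,:3]@np.array([p[0],-p[1],-p[2]]); return E[:3,3],d
def atz(c,u,v,z):
    o,d=ray(c,u,v); return o+d*(z-o[2])/d[2]
def proj(c,P):
    K=np.array(c["camera_matrix"],float);E=np.array(c["extrinsics"],float)
    q=E[:3,:3].T@(np.array(P,float)-E[:3,3]); q=K@np.array([q[0],-q[1],-q[2]]); return q[:2]/q[2]
E
python3 - <<'E'
from h import *
names="white_bird black_head white_block green_block dark_plinth white_plinth turntable banker cork_pad phone".split()
for n in ["top","side"]:
    c=cams.get_image(n); cv2.imwrite(f"pics/{n}0.png",c["img"]); print(n,np.round(c["extrinsics"],3).tolist(),np.round(c["camera_matrix"],1).tolist())
    for k in names:
        r=models.spot_in(n,k)
        for q in r[:3]:
            e=q["extent"]; print(k,round(q["conf"],2),np.round(e),np.round(atz(c,(e[0]+e[2])/2,(e[1]+e[3])/2,{"cork_pad":10,"phone":11}.get(k,40))[:2]))
print(robot.get_state()["orientation"])
E
```

```text
top [[-0.01, 0.995, -0.095, 493.365], [-1.0, -0.01, -0.002, 8.197], [-0.003, 0.095, 0.996, 1045.246], [0.0, 0.0, 0.0, 1.0]] [[443.0, 0.0, 260.0], [0.0, 443.0, 197.6], [0.0, 0.0, 1.0]]
white_bird 0.68 [180. 160. 208. 192.] [641. 161.]
black_head 0.87 [395. 244. 427. 272.] [ 450. -327.]
white_block 0.97 [376. 176. 414. 208.] [ 598. -297.]
white_block 0.87 [322. 174. 357. 204.] [ 607. -171.]
white_block 0.76 [305. 117. 335. 145.] [ 742. -130.]
green_block 0.92 [242. 232. 269. 264.] [475.  22.]
dark_plinth 0.97 [231. 216. 282. 270.] [486.  19.]
white_plinth 0.62 [310. 162. 361. 212.] [ 611. -161.]
turntable 0.96 [172. 156. 218. 200.] [636. 159.]
turntable 0.64 [102. 226. 163. 284.] [463. 300.]
banker 0.66 [382. 236. 431. 284.] [ 444. -316.]
cork_pad 0.92 [102. 225. 160. 287.] [459. 311.]
phone 0.59 [241. 125. 279. 194.] [682.  10.]
phone 0.55 [172. 153. 216. 200.] [643. 166.]
side [[-0.983, 0.142, -0.118, 451.275], [-0.184, -0.729, 0.659, 742.569], [0.007, 0.669, 0.743, 901.32], [0.0, 0.0, 0.0, 1.0]] [[479.1, 0.0, 246.4], [0.0, 479.1, 182.8], [0.0, 0.0, 1.0]]
white_bird 0.63 [195. 213. 225. 254.] [639. 142.]
black_head 0.61 [304.  89. 325. 119.] [ 454. -356.]
white_block 0.98 [282. 137. 308. 171.] [ 484. -141.]
white_block 0.76 [185. 134. 205. 160.] [ 743. -119.]
white_block 0.73 [235. 118. 261. 152.] [ 616. -189.]
green_block 0.65 [274. 179. 308. 213.] [477.  -0.]
dark_plinth 0.95 [262. 188. 315. 231.] [478.  41.]
white_plinth 0.73 [228. 132. 272. 171.] [ 598. -130.]
turntable 0.85 [186. 226. 232. 266.] [634. 175.]
banker 0.83 [294. 101. 337. 135.] [ 445. -293.]
cork_pad 0.94 [249. 301. 308. 361.] [459. 324.]
cork_pad 0.55 [302.  86. 328. 120.] [ 452. -399.]
phone 0.8 [173. 182. 243. 211.] [677.  15.]
[[-9.41472550e-01 -3.37089656e-01  1.98504917e-05]
 [-3.37089657e-01  9.41472551e-01 -2.56262003e-06]
 [-1.78248603e-05 -9.10403184e-06 -1.00000000e+00]]
```

```bash
python3 - <<'E'
import cv2
for n,(x0,x1,y0,y1) in {"top":(80,480,90,310),"side":(130,400,60,384)}.items():
    i=cv2.imread(f"pics/{n}0.png")[y0:y1,x0:x1]; cv2.imwrite(f"pics/{n}0c.png",cv2.resize(i,None,fx=2 if n=="top" else 1.85,fy=2 if n=="top" else 1.85,interpolation=cv2.INTER_CUBIC))
E
```

```text
(no output)
```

View pics/top0c.png

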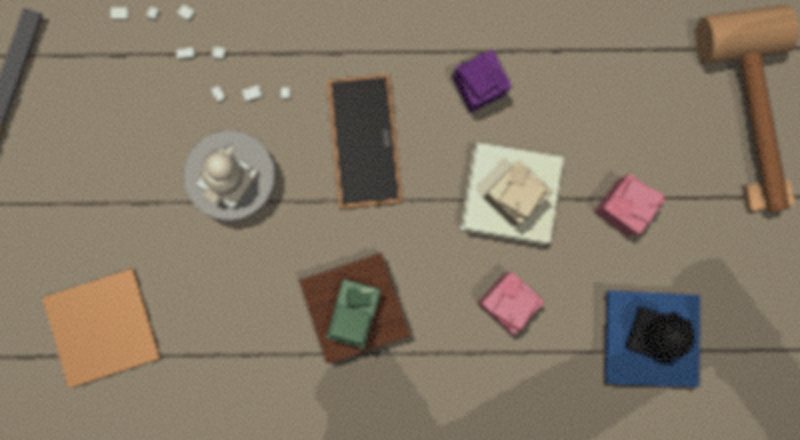

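View pics/side0c.png

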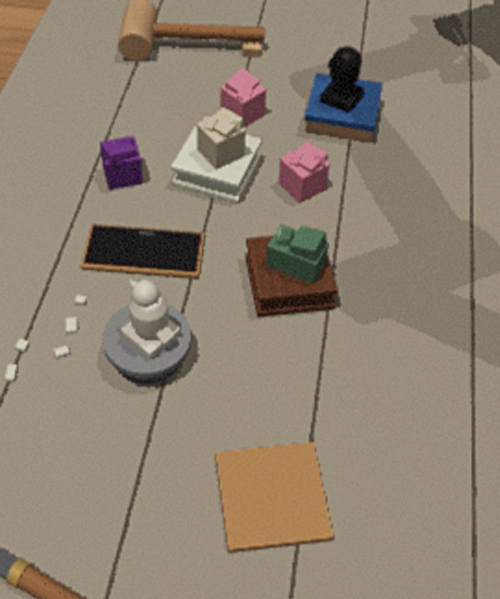

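Top view: bird on the turntable (crop 225,180), green stone on the dark plinth (355,312), cream stone on the white plinth (517,190), head on the blue board (660,335), cork pad empty (100,328). The pink and purple look-alikes stand near by, and the side view agrees. I'll measure the place corners and block outlines.

```bash
python3 - <<'E'
from h import *
c=cams.get_image("top"); i=c["img"]; hsv=cv2.cvtColor(cv2.GaussianBlur(i,(3,3),0),cv2.COLOR_BGR2HSV)
def meas(name,crop,z,lo,hi,fill=True):
    x0,x1,y0,y1=[int(t) for t in (80+crop[0]/2,80+crop[1]/2,90+crop[2]/2,90+crop[3]/2)]
    m=np.zeros(hsv.shape[:2],np.uint8); m[y0:y1,x0:x1]=cv2.inRange(hsv,np.array(lo),np.array(hi))[y0:y1,x0:x1]
    m=cv2.morphologyEx(m,cv2.MORPH_OPEN,np.ones((3,3)))
    v,u=np.nonzero(m); P=np.array([atz(c,a,b,z)[:2] for a,b in zip(u,v)],np.float32)
    r=cv2.minAreaRect(P); print(name,len(P),np.round(r[0]),np.round(r[1]),round(r[2],1), 'mean',P.mean(0).round())
for (n,x,y) in [("dark",315,285),("white",480,180),("banker",620,305),("turn",200,160),("cork",100,328),("green",350,320),("wblock",515,180),("bench",420,250)]:
    print(n,hsv[90+y//2,80+x//2])
meas("dark",(290,420,245,370),40,(0,80,20),(90,255,130))
meas("white",(450,575,135,250),40,(0,0,165),(180,60,255))
meas("banker",(590,715,280,400),40,(100,90,0),(130,255,255))
meas("cork",(30,170,260,395),10,(5,120,120),(20,255,255))
meas("green",(310,400,260,360),58,(50,60,0),(95,255,255))
for n,e,z in [("phone",None,11)]: pass
def pts(n,z,L): print(n,[np.round(atz(c,80+x/2,90+y/2,z)[:2]).tolist() for x,y in L], np.round(np.mean([atz(c,80+x/2,90+y/2,z)[:2] for x,y in L],0)))
pts("whitepl",40,[(477,143),(564,157),(550,244),(461,230)])
pts("banker",40,[(607,291),(700,292),(700,388),(604,386)])
pts("dark",40,[(300,281),(380,254),(411,335),(330,362)])
pts("turn",40,[(185,176),(275,176),(230,131),(230,220)])
pts("wblock",100,[(512,161),(549,190),(523,218),(487,188)])
pts("green",78,[(340,279),(380,288),(364,347),(330,338)])
pts("bird head",40+78,[(222,164)]); pts("head",40+63,[(668,338)])
pts("phone",11,[(330,82),(388,77),(400,202),(341,207)])
E
```

```text
dark [ 10 137  93]
white [ 29  30 202]
banker [107 139 119]
turn [ 24  23 153]
cork [ 14 128 188]
green [ 59  58 118]
wblock [ 20  62 188]
bench [ 19  57 144]
dark 1358 [484.  19.] [102. 101.] 17.8 mean [487.  19.]
white 1414 [ 615. -164.] [101. 101.] 79.4 mean [ 619. -161.]
banker 1458 [ 447. -315.] [101. 101.] 87.4 mean [ 445. -311.]
cork 2095 [464. 313.] [106. 107.] 17.4 mean [464. 313.]
green 47 [496.  15.] [16. 15.] 89.4 mean [495.  16.]
whitepl [[671.0, -124.0], [653.0, -224.0], [554.0, -205.0], [571.0, -104.0]] [ 612. -164.]
banker [[500.0, -267.0], [498.0, -372.0], [391.0, -367.0], [394.0, -260.0]] [ 446. -317.]
dark [[515.0, 79.0], [544.0, -12.0], [453.0, -45.0], [424.0, 46.0]] [484.  17.]
turn [[636.0, 211.0], [635.0, 108.0], [688.0, 159.0], [585.0, 159.0]] [636. 159.]
wblock [[640.0, -154.0], [608.0, -193.0], [578.0, -164.0], [611.0, -126.0]] [ 609. -159.]
green [[516.0, 33.0], [506.0, -10.0], [442.0, 8.0], [452.0, 44.0]] [479.  19.]
bird head [[637.0, 156.0]] [637. 156.]
head [[450.0, -312.0]] [ 450. -312.]
phone [[751.0, 45.0], [757.0, -24.0], [607.0, -36.0], [602.0, 33.0]] [679.   4.]
```

```bash
cat > goal.py <<'E'
import sys
from h import *
from scipy.spatial.transform import Rotation as Rt
def goal(x,y,z,yaw=None):
    s=robot.get_state(); R=np.array(s["orientation"]); p=np.array(s["tcp_pos"])
    j=np.degrees(np.arctan2(R[1,1],R[0,1])); d=0 if yaw is None else (yaw-j+90)%180-90
    print("t",round(s["time_s"],2),"tcp",p.round(1),"jaw",round(j,1),"j6",round(s["joint_pos"][5]),"F",np.round(s["wrist_force"],1),"open",round(s["opening"],3))
    yw=np.radians(j+d); yt=np.array([np.cos(yw),np.sin(yw),0]); zt=np.array([0,0,-1.]); T=np.c_[np.cross(yt,zt),yt,zt]
    print("-> shift cm",np.round(R.T@(np.array([x,y,z])-p)/10,2),"turn",np.round(Rt.from_matrix(R.T@T).as_rotvec(),3))
if __name__=="__main__": goal(*[float(a) for a in sys.argv[1:]])
E
```

Call:
play_rows(motion=[[1,[-4,3.5,-0.2],[0,0,0]],[1,[-8.5,7.3,-0.5],[0,0,0.1]],[1,[-13,11.1,-1],[0,0,0.2]],[1,[-17.5,15,-1.5],[0,0,0.3]],[1,[-22,18.8,-2],[0,0,0.344]],[1,[-26.5,22.7,-2],[0,0,0.344]],[1,[-31,26.5,-2],[0,0,0.344]],[1,[-35,30,-2],[0,0,0.344]]], squeeze=25)

```text
time_s: 2.15
tcp_pos: [439.9, -186.1, 243.0]
orientation: [[-1.0, -0.001, 0.001], [-0.001, 1.0, -0.0], [-0.001, -0.0, -1.0]]
wrist_force: [0.2, -0.0, 0.4]
opening: 1.0
```

```bash
python3 goal.py 636 158 240 90
```

```text
t 2.15 tcp [ 439.9 -186.1  243. ] jaw 90.0 j6 -87 F [ 0.2 -0.   0.4] open 1.0
-> shift cm [-19.63  34.4    0.32] turn [-0.     0.001  0.001]
```

Call:
play_rows(motion=[[1,[-2,3.5,0],[0,0,0]],[1,[-4.8,8.4,0],[0,0,0]],[1,[-7.6,13.3,0],[0,0,0]],[1,[-10.4,18.2,0],[0,0,0]],[1,[-13.2,23.1,0],[0,0,0]],[1,[-16,28,0],[0,0,0]],[1,[-18.5,32.5,0.2],[0,0,0]],[1,[-19.6,34.4,0.3],[0,0,0]]])

```text
time_s: 3.15
tcp_pos: [636.0, 158.6, 238.6]
orientation: [[-1.0, -0.002, -0.001], [-0.002, 1.0, -0.0], [0.001, -0.0, -1.0]]
wrist_force: [0.5, -0.6, -1.0]
opening: 1.002
```

```bash
cat > look.py <<'E'
import sys
from h import *
# look.py outname x y z : project world points onto wrist view, list detections
c=cams.get_image("wrist"); i=c["img"].copy(); E=np.array(c["extrinsics"]); print("cam",E[:3,3].round(),"axis",(-E[:3,2]).round(2))
for l in sys.argv[2:]:
    n,z=l.split(":")
    for q in models.spot_in("wrist",n)[:2]:
        e=q["extent"]; print(n,round(q["conf"],2),np.round(e),np.round(atz(c,(e[0]+e[2])/2,(e[1]+e[3])/2,float(z))[:2]))
P=np.array(robot.get_state()["tcp_pos"])
for z in (50,100):
    u=proj(c,[P[0],P[1],z]); print("under tcp z",z,u.round()); cv2.drawMarker(i,tuple(int(t) for t in u),(0,0,255),0,10,1)
cv2.imwrite(f"pics/{sys.argv[1]}.png",i); np.savez(f"pics/{sys.argv[1]}.npz",K=c["camera_matrix"],E=c["extrinsics"])
E
python3 goal.py 636 158 69 90; python3 look.py w1 white_bird:100 turntable:40
```

```text
t 3.15 tcp [636.  158.6 238.6] jaw 90.1 j6 -118 F [ 0.5 -0.6 -1. ] open 1.002
-> shift cm [-1.000e-02 -6.000e-02  1.696e+01] turn [-0.    -0.001  0.002]
cam [568. 158. 400.] axis [ 0.25  0.   -0.97]
white_bird 0.59 [233. 144. 284. 207.] [625. 163.]
white_bird 0.31 [120. 149. 181. 235.] [644.  39.]
turntable 0.71 [220. 138. 298. 213.] [636. 164.]
under tcp z 50 [253. 176.]
under tcp z 100 [253. 184.]
```

View pics/w1.png

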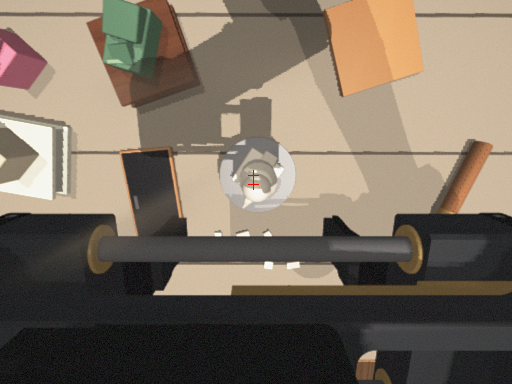

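The wrist view shows the bird on the turntable at (258,180). It sits about 5 px (6 mm) to +y of the point under the TCP, and the beak points toward +x. I'll split the difference with the top view (y≈162) and let the jaws centre it.

Call:
play_rows(motion=[[1,[0,0.35,2],[0,0,0]],[1,[0,0.35,5],[0,0,0]],[1,[0,0.35,8.5],[0,0,0]],[1,[0,0.35,12],[0,0,0]],[1,[0,0.35,14.5],[0,0,0]],[1,[0,0.35,16.2],[0,0,0]],[1,[0,0.35,16.9],[0,0,0]],[1,[0,0.35,16.9],[0,0,0]]])

```text
time_s: 4.3
tcp_pos: [635.4, 159.3, 70.9]
orientation: [[-1.0, 0.0, 0.0], [0.0, 1.0, 0.0], [-0.0, 0.0, -1.0]]
wrist_force: [0.8, -0.6, 0.1]
opening: 0.999
```

```bash
python3 - <<'E'
from h import *
c=cams.get_image("side"); s=robot.get_state(); print(s["tcp_pos"],s["wrist_force"])
i=c["img"][150:320,130:330].copy(); cv2.imwrite("pics/s2.png",cv2.resize(i,None,fx=3.5,fy=3.5,interpolation=cv2.INTER_CUBIC))
print(proj(c,[636,160,40]),proj(c,[636,165,40]))
E
```

```text
[635.71565004 159.55999554  71.47925983] [0.0640152  0.22300157 0.49737413]
[209.54957963 240.23586401] [209.00937247 242.09368833]
```

View pics/s2.png

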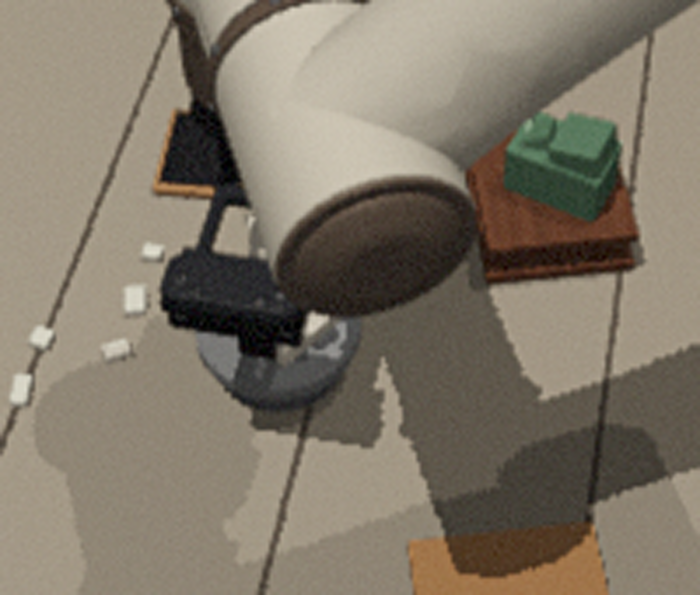

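The side view is mostly blocked by the arm; the fingers straddle the bird over the turntable (230,350) with nothing touching. Close.

Call:
play_rows(motion=[[0.8,[0,0,0],[0,0,0]],[0.6,[0,0,0],[0,0,0]],[0.5,[0,0,0],[0,0,0]],[0.45,[0,0,0],[0,0,0]],[0.4,[0,0,0],[0,0,0]],[0.3,[0,0,0],[0,0,0]],[0.3,[0,0,0],[0,0,0]],[0.3,[0,0,0],[0,0,0]]], squeeze=25)

```text
time_s: 5.35
tcp_pos: [635.4, 159.8, 70.6]
orientation: [[-1.0, 0.0, 0.001], [0.0, 1.0, 0.0], [-0.001, 0.0, -1.0]]
wrist_force: [0.4, 1.1, 0.6]
opening: 0.494
```

```bash
python3 goal.py 464 313 150 90
```

```text
t 5.35 tcp [635.4 159.8  70.6] jaw 90.0 j6 -118 F [0.4 1.1 0.6] open 0.494
-> shift cm [17.13 15.32 -7.94] turn [ 0.     0.001 -0.   ]
```

Call:
play_rows(motion=[[0.3,[0,0,-0.5],[0,0,0]],[0.3,[0,0,-2],[0,0,0]],[0.3,[0,0,-4.5],[0,0,0]],[0.3,[0,0,-7],[0,0,0]],[0.3,[2,1.8,-8],[0,0,0]],[0.3,[5,4.5,-8],[0,0,0]],[0.3,[8.5,7.6,-8],[0,0,0]],[0.3,[11.5,10.3,-8],[0,0,0]]])

```text
time_s: 6.35
tcp_pos: [518.9, 263.0, 151.5]
orientation: [[-1.0, 0.0, 0.0], [0.0, 1.0, 0.0], [-0.0, 0.0, -1.0]]
wrist_force: [0.6, 0.9, -2.9]
opening: 0.496
```

```bash
python3 goal.py 464 313 110 90; python3 look.py w3 cork_pad:10
```

```text
t 6.35 tcp [518.9 263.  151.5] jaw 90.0 j6 -133 F [ 0.6  0.9 -2.9] open 0.496
-> shift cm [5.5  4.99 4.15] turn [ 0.  0. -0.]
cam [451. 263. 313.] axis [ 0.25  0.   -0.97]
cork_pad 0.97 [238.  67. 361. 187.] [455. 312.]
under tcp z 50 [256. 192.]
under tcp z 100 [256. 207.]
```

View pics/w3.png

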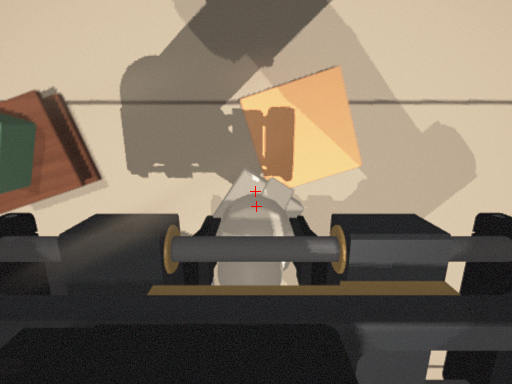

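Bird is held level (foot at 262,195) and the cork pad is centred near (302,130). Carry on and lower to TCP z≈41.

Call:
play_rows(motion=[[0.3,[1.5,1.4,0],[0,0,0]],[0.3,[3.5,3.2,1],[0,0,0]],[0.3,[5.2,4.7,3],[0,0,0]],[0.3,[5.7,5,5.5],[0,0,0]],[0.3,[5.7,5,8],[0,0,0]],[0.3,[5.7,5,9.8],[0,0,0]],[0.3,[5.7,5,10.5],[0,0,0]],[0.3,[5.7,5,10.7],[0,0,0]]])

```text
time_s: 7.45
tcp_pos: [463.5, 312.6, 43.7]
orientation: [[-1.0, 0.0, 0.0], [0.0, 1.0, 0.0], [-0.0, 0.0, -1.0]]
wrist_force: [0.4, -0.3, -3.6]
opening: 0.496
```

```bash
python3 goal.py 462 313 41 90
```

```text
t 7.45 tcp [463.5 312.6  43.7] jaw 90.0 j6 -141 F [ 0.4 -0.3 -3.6] open 0.496
-> shift cm [0.15 0.04 0.27] turn [ 0.  0. -0.]
```

Call:
play_rows(motion=[[0.3,[0,0,0.1],[0,0,0]],[0.3,[0,0,0.2],[0,0,0]],[0.3,[0,0,0.28],[0,0,0]],[0.3,[0,0,0.32],[0,0,0]],[0.3,[0,0,0.34],[0,0,0]],[0.3,[0,0,0.34],[0,0,0]],[0.52,[0,0,0.34],[0,0,0]],[0.6,[0,0,0.34],[0,0,0]]])

```text
time_s: 8.45
tcp_pos: [463.6, 312.9, 40.5]
orientation: [[-1.0, -0.0, 0.001], [-0.0, 1.0, 0.001], [-0.001, 0.001, -1.0]]
wrist_force: [0.4, 0.0, -0.4]
opening: 0.562
```

Call:
play_rows(motion=[[0.8,[0,0,0],[0,0,0]],[1,[0,0,0],[0,0,0]],[1,[0,0,0],[0,0,0]],[1,[0,0,-2],[0,0,0]],[1,[0,0,-6],[0,0,0]],[1,[0,0,-10.5],[0,0,0]],[1,[0,0,-15],[0,0,0]],[1,[0,0,-19],[0,0,0]]])

```text
time_s: 9.45
tcp_pos: [463.2, 312.5, 232.1]
orientation: [[-1.0, 0.0, 0.001], [0.0, 1.0, 0.001], [-0.001, 0.001, -1.0]]
wrist_force: [1.0, 0.7, 0.8]
opening: 0.993
```

```bash
python3 goal.py 609 -160 240 45; python3 - <<'E'
from h import *
c=cams.get_image("top")
for k,z in [("white_bird",60),("turntable",40)]:
    for q in models.spot_in("top",k)[:2]:
        e=q["extent"]; print(k,q["conf"],np.round(e),atz(c,(e[0]+e[2])/2,(e[1]+e[3])/2,z).round())
x=c["img"][140:310,90:290]; cv2.imwrite("pics/t4.png",cv2.resize(x,None,fx=3,fy=3,interpolation=cv2.INTER_CUBIC))
E
```

```text
t 9.45 tcp [463.2 312.5 232.1] jaw 90.0 j6 -141 F [1.  0.7 0.8] open 0.993
-> shift cm [-14.59 -47.24  -0.82] turn [0.001 0.    0.785]
white_bird 0.5 [132. 243. 144. 270.] [458. 280.  60.]
turntable 0.65 [172. 156. 221. 199.] [637. 156.  40.]
```

View pics/t4.png

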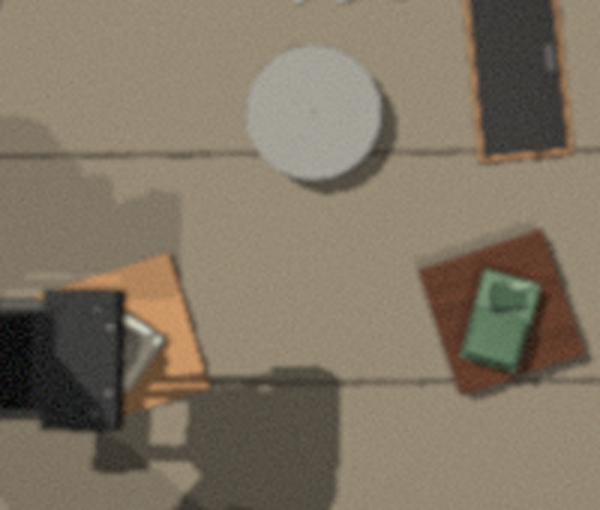

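The bird stands on the cork (partly hidden by the gripper), and the turntable is empty, centred at crop (314,112). Next is the cream stone on the white plinth, gripping with the jaw axis at about 138°.

Call:
play_rows(motion=[[1,[-1.2,-4,0],[0,0,-0.1]],[1,[-3,-9.9,0],[0,0,-0.25]],[1,[-4.9,-15.9,0],[0,0,-0.4]],[1,[-6.8,-21.9,0],[0,0,-0.55]],[1,[-8.6,-27.9,0],[0,0,-0.7]],[1,[-10.5,-33.9,0],[0,0,-0.838]],[1,[-12.2,-39.5,0],[0,0,-0.838]],[1,[-13.5,-43.5,0],[0,0,-0.838]]])

```text
time_s: 10.6
tcp_pos: [597.6, -125.0, 228.1]
orientation: [[-0.671, -0.742, -0.003], [-0.742, 0.671, 0.0], [0.002, 0.003, -1.0]]
wrist_force: [0.1, 0.7, 0.8]
opening: 0.999
```

```bash
python3 goal.py 610 -160 200 138; python3 look.py w5 white_block:100 white_plinth:40
```

```text
t 10.6 tcp [ 597.6 -125.   228.1] jaw 137.9 j6 -45 F [0.1 0.7 0.8] open 0.999
-> shift cm [ 1.76 -3.28  2.81] turn [ 0.003 -0.002 -0.002]
cam [ 552. -175.  390.] axis [ 0.16  0.18 -0.97]
white_block 0.97 [128.  41. 187.  99.] [ 589. -278.]
white_block 0.86 [280.  71. 330. 123.] [ 496. -160.]
white_plinth 0.84 [174. 108. 279. 212.] [ 609. -165.]
under tcp z 50 [254. 178.]
under tcp z 100 [255. 187.]
```

View pics/w5.png

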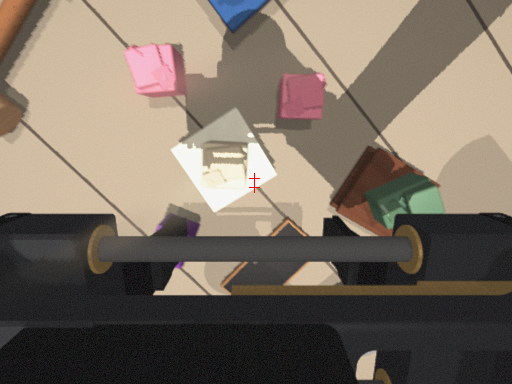

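Stone sides look vertical in the image, so jaw 138° is right; block at about (225,165). I'll zoom in to get its edges.

```bash
python3 - <<'E'
import cv2,numpy as np
i=cv2.imread("pics/w5.png")[95:220,160:290]; cv2.imwrite("pics/w5c.png",cv2.resize(i,None,fx=4.5,fy=4.5,interpolation=cv2.INTER_CUBIC))
E
```

```text
(no output)
```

View pics/w5c.png

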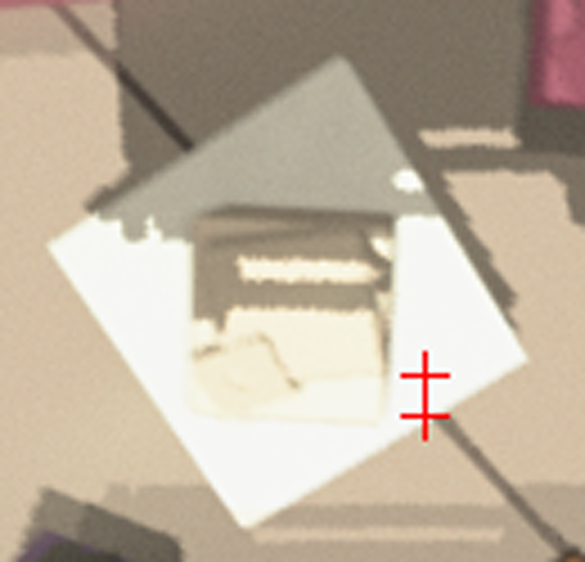

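```bash
python3 - <<'E'
from h import *
d=np.load("pics/w5.npz"); c={"camera_matrix":d["K"],"extrinsics":d["E"]}
f=lambda x,y,z: atz(c,160+x/4.5,95+y/4.5,z)[:2]
pl=[f(x,y,40) for x,y in [(340,55),(527,360),(248,527),(48,243)]]; print(np.round(pl),np.mean(pl,0).round(1))
for z in (40,65,90): print(z,f(290,315,z).round(1))
print("bottom edges z90", f(190,415,90).round(1), f(382,425,90).round(1), "far base z40", f(200,210,40).round(1),f(395,212,40).round(1))
E
```

```text
[[ 556. -205.]
 [ 574. -106.]
 [ 670. -124.]
 [ 653. -223.]] [ 612.9 -164.7]
40 [ 615.7 -162.3]
65 [ 611.2 -163.2]
90 [ 606.7 -164.1]
bottom edges z90 [ 643.  -162.7] [ 608.8 -128.2] far base z40 [ 613.9 -201. ] [ 573.4 -163.5]
```

Call:
play_rows(motion=[[1,[1,-1.7,1],[0,0,0.015]],[1,[2,-3.47,3],[0,0,0.015]],[1,[2,-3.47,6],[0,0,0.015]],[1,[2,-3.47,9.5],[0,0,0.015]],[1,[2,-3.47,13],[0,0,0.015]],[1,[2,-3.47,16],[0,0,0.015]],[1,[2,-3.47,17.5],[0,0,0.015]],[1,[2,-3.47,17.7],[0,0,0.015]]])

```text
time_s: 11.75
tcp_pos: [609.8, -160.7, 51.6]
orientation: [[-0.68, -0.733, -0.003], [-0.733, 0.68, -0.0], [0.002, 0.002, -1.0]]
wrist_force: [-0.2, -0.1, -0.3]
opening: 1.003
```

Call:
play_rows(motion=[[0.8,[0,0,0],[0,0,0]],[0.68,[0,0,0],[0,0,0]],[0.62,[0,0,0],[0,0,0]],[0.57,[0,0,0],[0,0,0]],[0.5,[0,0,0],[0,0,0]],[0.4,[0,0,0],[0,0,0]],[0.4,[0,0,0],[0,0,0]],[0.4,[0,0,0],[0,0,0]]], squeeze=25)

```text
time_s: 12.75
tcp_pos: [610.3, -160.4, 53.5]
orientation: [[-0.68, -0.733, -0.0], [-0.733, 0.68, 0.0], [0.0, 0.0, -1.0]]
wrist_force: [-2.4, 2.6, 4.8]
opening: 0.581
```

Call:
play_rows(motion=[[0.4,[0,0,-0.5],[0,0,0]],[0.4,[0,0,-2],[0,0,0]],[0.4,[0,0,-4.5],[0,0,0]],[0.4,[-1,0.8,-7],[0,0,0]],[0.4,[-4,3.1,-8],[0,0,0]],[0.4,[-7.5,5.9,-8],[0,0,0]],[0.4,[-11,8.6,-8],[0,0,0]],[0.4,[-14.5,11.3,-8],[0,0,0]]])

```text
time_s: 13.75
tcp_pos: [626.3, 23.8, 133.5]
orientation: [[-0.68, -0.733, 0.0], [-0.733, 0.68, 0.0], [-0.0, -0.0, -1.0]]
wrist_force: [0.1, -0.3, -4.5]
opening: 0.578
```

```bash
python3 goal.py 638 161 131 137; python3 look.py w6 turntable:40
```

```text
t 13.75 tcp [626.3  23.8 133.5] jaw 137.1 j6 -60 F [ 0.1 -0.3 -4.5] open 0.578
-> shift cm [-10.85   8.48   0.26] turn [-0.     0.     0.002]
cam [580. -26. 295.] axis [ 0.17  0.18 -0.97]
under tcp z 50 [256. 200.]
under tcp z 100 [256. 218.]
```

View pics/w6.png

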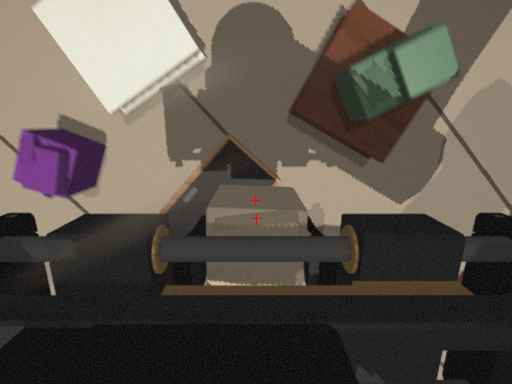

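Stone is held square between the fingers, the white plinth (125,45) is now empty, and the dark plinth with the green stone is visible. On to the turntable.

Call:
play_rows(motion=[[0.4,[-2.5,2,0],[0,0,0]],[0.4,[-6,4.7,0],[0,0,0]],[0.4,[-9,7.1,0.2],[0,0,0]],[0.4,[-10.85,8.5,1.5],[0,0,0]],[0.4,[-10.85,8.5,4],[0,0,0]],[0.4,[-10.85,8.5,6.3],[0,0,0]],[0.4,[-10.85,8.5,7.4],[0,0,0]],[0.4,[-10.85,8.5,7.7],[0,0,0]]])

```text
time_s: 14.85
tcp_pos: [637.5, 159.2, 55.2]
orientation: [[-0.681, -0.733, -0.001], [-0.733, 0.681, -0.001], [0.002, 0.0, -1.0]]
wrist_force: [-0.1, -0.1, -5.0]
opening: 0.577
```

```bash
python3 goal.py 638 161 52.5 137; python3 - <<'E'
from h import *
d=np.load("pics/w6.npz"); c={"camera_matrix":d["K"],"extrinsics":d["E"]}
for p in [(360,2),(291,110),(382,160)]: print("dark",atz(c,*p,40).round(1))
c=cams.get_image("top"); x=c["img"][140:310,90:290]; cv2.imwrite("pics/t7.png",cv2.resize(x,None,fx=3,fy=3))
E
```

```text
t 14.85 tcp [637.5 159.2  55.2] jaw 137.1 j6 -71 F [-0.1 -0.1 -5. ] open 0.577
-> shift cm [-0.17  0.09  0.27] turn [ 0.    -0.002  0.002]
dark [450.3 -37.5  40. ]
dark [548.  -11.8  40. ]
dark [514.7  80.9  40. ]
```

Call:
play_rows(motion=[[0.4,[-0.1,0.05,0.1],[0,0,0]],[0.4,[-0.1,0.05,0.2],[0,0,0]],[0.4,[-0.1,0.05,0.25],[0,0,0]],[0.4,[-0.1,0.05,0.3],[0,0,0]],[0.4,[-0.1,0.05,0.33],[0,0,0]],[0.4,[-0.1,0.05,0.33],[0,0,0]],[0.6,[-0.1,0.05,0.33],[0,0,0]],[0.68,[-0.1,0.05,0.33],[0,0,0]]])

```text
time_s: 15.9
tcp_pos: [638.9, 161.3, 53.6]
orientation: [[-0.68, -0.733, 0.002], [-0.733, 0.68, 0.001], [-0.002, -0.001, -1.0]]
wrist_force: [-0.6, 0.4, -0.6]
opening: 0.644
```

Call:
play_rows(motion=[[0.8,[0,0,0],[0,0,0]],[1,[0,0,0],[0,0,0]],[1,[0,0,0],[0,0,0]],[1,[0,0,-2],[0,0,0]],[1,[0,0,-6],[0,0,0]],[1,[0,0,-10.5],[0,0,0]],[1,[0,0,-15],[0,0,0]],[1,[0,0,-18],[0,0,0]]])

```text
time_s: 16.9
tcp_pos: [638.6, 161.1, 235.7]
orientation: [[-0.68, -0.733, 0.003], [-0.733, 0.68, 0.001], [-0.003, -0.002, -1.0]]
wrist_force: [0.3, -0.8, 0.5]
opening: 0.998
```

```bash
python3 goal.py 450 -312 240; python3 look.py w8 turntable:40 green_block:90; python3 - <<'E'
import cv2
i=cv2.imread("pics/top0.png")[225:295,370:440]; cv2.imwrite("pics/hd.png",cv2.resize(i,None,fx=5,fy=5,interpolation=cv2.INTER_CUBIC))
j=cv2.imread("pics/side0.png")[75:145,280:350]; a=cv2.imread("pics/w8.png")[100:260,150:350]
a=cv2.resize(a,(438,350)); cv2.imwrite("pics/combo8.png",cv2.hconcat([cv2.resize(i,(180,350)) if 0 else cv2.resize(i,(350,350),interpolation=cv2.INTER_CUBIC),a]))
E
```

```text
t 16.9 tcp [638.6 161.1 235.7] jaw 137.2 j6 -71 F [ 0.3 -0.8  0.5] open 0.998
-> shift cm [ 47.51 -18.34  -0.54] turn [-0.002  0.003  0.   ]
cam [592. 111. 397.] axis [ 0.17  0.18 -0.97]
turntable 0.68 [216. 135. 294. 212.] [637. 160.]
green_block 0.71 [245.   0. 298.  24.] [507.  44.]
under tcp z 50 [255. 177.]
under tcp z 100 [255. 185.]
```

View pics/combo8.png

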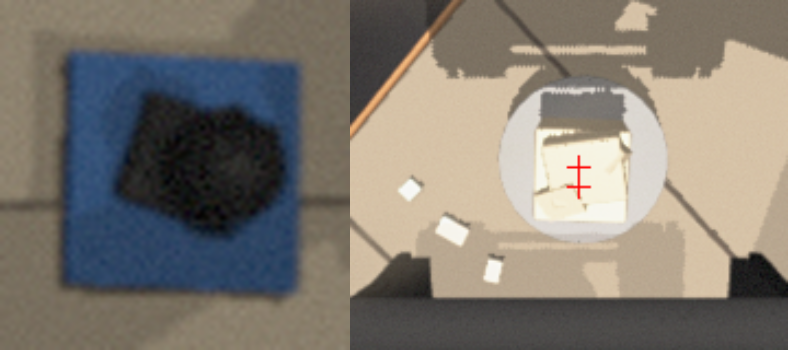

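The cream stone stands centred on the turntable. The head's foot edges run at about -15°/75° and its nose direction is still unclear, so I'll move above it with jaw 75° and look close.

Call:
play_rows(motion=[[1,[4,-1.5,0],[0,0,0.1]],[1,[9.8,-3.8,0],[0,0,0.25]],[1,[15.6,-6,0],[0,0,0.42]],[1,[21.4,-8.3,0],[0,0,0.58]],[1,[27.2,-10.5,0],[0,0,0.75]],[1,[33,-12.7,0],[0,0,0.92]],[1,[38.5,-14.9,0],[0,0,1.05]],[1,[42.5,-16.4,0],[0,0,1.083]]])

```text
time_s: 18.05
tcp_pos: [467.3, -263.8, 231.3]
orientation: [[-0.965, 0.26, -0.003], [0.26, 0.966, 0.001], [0.003, 0.0, -1.0]]
wrist_force: [0.7, -0.4, 0.1]
opening: 1.0
```

Call:
play_rows(motion=[[1,[2,3,1],[0,0,0]],[1,[2,1,2],[0,0,0]],[1,[1,-3.5,3],[0,0,0]],[1,[1,-4.5,3],[0,0,0]],[1,[1,-4.9,3],[0,0,0]],[1,[1,-4.9,3],[0,0,0]],[1,[1,-4.9,3],[0,0,0]],[1,[1,-4.9,3],[0,0,0]]])

```text
time_s: 19.05
tcp_pos: [447.2, -306.3, 203.2]
orientation: [[-0.967, 0.256, 0.001], [0.256, 0.967, -0.0], [-0.001, 0.0, -1.0]]
wrist_force: [-0.0, -0.3, -0.3]
opening: 1.001
```

```bash
python3 goal.py 450 -313 200 75; python3 look.py w9 black_head:90 banker:40 ; python3 - <<'E'
import cv2,numpy as np
i=cv2.imread("pics/w9.png")[60:220,140:350]; i=(255*(i/255.)**0.5).astype(np.uint8); cv2.imwrite("pics/w9c.png",cv2.resize(i,None,fx=3.6,fy=3.6,interpolation=cv2.INTER_CUBIC))
E
```

```text
t 19.05 tcp [ 447.2 -306.3  203.2] jaw 75.1 j6 -88 F [-0.  -0.3 -0.3] open 1.001
-> shift cm [-0.44 -0.57  0.32] turn [0.    0.001 0.003]
cam [ 381. -289.  365.] axis [ 0.24 -0.06 -0.97]
black_head 0.9 [226. 166. 275. 224.] [ 451. -312.]
banker 0.61 [195. 132. 294. 229.] [ 444. -318.]
under tcp z 50 [255. 182.]
under tcp z 100 [255. 192.]
```

View pics/w9c.png

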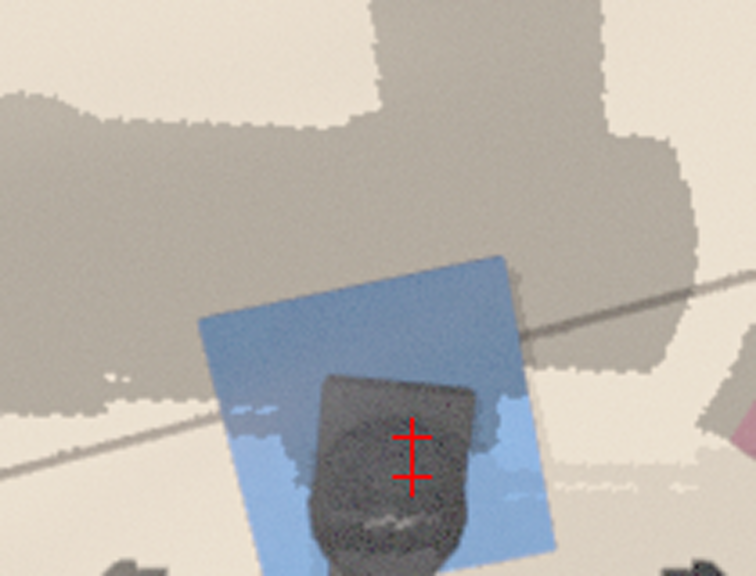

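The head's foot top edge runs from (325,376) to (475,392) and the head is centred near column 390. No nose shows sideways, so it points along image down/up, which means jaw about 69°. Compute the centre.

```bash
python3 - <<'E'
from h import *
d=np.load("pics/w9.npz"); c={"camera_matrix":d["K"],"extrinsics":d["E"]}
f=lambda x,y,z: atz(c,140+x/3.6,60+y/3.6,z)[:2]
a,b=f(325,376,56),f(475,392,56); e=b-a; n=np.array([e[1],-e[0]])/np.hypot(*e)
print(a.round(1),b.round(1),np.hypot(*e),np.degrees(np.arctan2(e[1],e[0])), "foot centre",(a+b)/2+25*n)
l,r=f(310,510,103),f(467,510,103); print("head", l.round(1),r.round(1),((l+r)/2).round(1))
q=[f(200,318,40),f(505,256,40),f(555,548,40)]; print("banker",np.round(q,1),((q[0]+q[2])/2).round(1))
E
python3 goal.py 450 -313 200 69
```

```text
[ 418.8 -327.9] [ 436.1 -282.9] 48.20946858901345 68.99049829012083 foot centre [ 450.7919007  -314.39884942]
head [ 448.3 -336.6] [ 459.6 -294.1] [ 454.  -315.4]
banker [[ 391.6 -364.5]
 [ 398.  -262.4]
 [ 499.8 -268.8]] [ 445.7 -316.7]
t 19.2 tcp [ 447.1 -306.6  203. ] jaw 75.1 j6 -88 F [ 0.1 -0.4 -0.2] open 1.002
-> shift cm [-0.44 -0.55  0.3 ] turn [0.    0.    0.107]
```

Call:
play_rows(motion=[[1,[-0.58,-0.66,0.5],[0,0,0.107]],[1,[-0.58,-0.66,2],[0,0,0.107]],[1,[-0.58,-0.66,4.5],[0,0,0.107]],[1,[-0.58,-0.66,7],[0,0,0.107]],[1,[-0.58,-0.66,9.5],[0,0,0.107]],[1,[-0.58,-0.66,11.2],[0,0,0.107]],[1,[-0.58,-0.66,11.9],[0,0,0.107]],[1,[-0.58,-0.66,11.9],[0,0,0.107]]])

```text
time_s: 20.2
tcp_pos: [450.6, -314.6, 83.3]
orientation: [[-0.934, 0.358, -0.001], [0.358, 0.934, 0.0], [0.001, -0.0, -1.0]]
wrist_force: [-0.1, 0.1, -0.2]
opening: 0.997
```

Call:
play_rows(motion=[[0.8,[0,0,0],[0,0,0]],[0.65,[0,0,0],[0,0,0]],[0.57,[0,0,0],[0,0,0]],[0.5,[0,0,0],[0,0,0]],[0.4,[0,0,0],[0,0,0]],[0.3,[0,0,0],[0,0,0]],[0.3,[0,0,0],[0,0,0]],[0.3,[0,0,0],[0,0,0]]], squeeze=25)

```text
time_s: 21.2
tcp_pos: [450.9, -314.7, 83.9]
orientation: [[-0.933, 0.359, 0.0], [0.359, 0.933, 0.0], [-0.0, 0.0, -1.0]]
wrist_force: [-0.0, 1.0, 1.1]
opening: 0.495
```

```bash
python3 goal.py 613 -164 160
```

```text
t 21.2 tcp [ 450.9 -314.7   83.9] jaw 69.0 j6 -93 F [-0.   1.   1.1] open 0.495
-> shift cm [-9.72 19.88 -7.6 ] turn [ 0.  0. -0.]
```

Call:
play_rows(motion=[[0.3,[0,0,-0.5],[0,0,0]],[0.3,[0,0,-2],[0,0,0]],[0.3,[0,0,-4.5],[0,0,0]],[0.3,[-0.5,1,-7],[0,0,0]],[0.3,[-2,4,-7.6],[0,0,0]],[0.3,[-3.5,7.2,-7.6],[0,0,0]],[0.3,[-5,10.3,-7.6],[0,0,0]],[0.3,[-6.5,13.3,-7.6],[0,0,0]]])

```text
time_s: 22.2
tcp_pos: [559.9, -213.2, 160.6]
orientation: [[-0.933, 0.359, 0.0], [0.359, 0.933, -0.0], [-0.0, 0.0, -1.0]]
wrist_force: [-0.2, -0.4, -3.5]
opening: 0.498
```

```bash
python3 goal.py 613 -164 87
```

```text
t 22.2 tcp [ 559.9 -213.2  160.6] jaw 69.0 j6 -106 F [-0.2 -0.4 -3.5] open 0.498
-> shift cm [-3.19  6.5   7.36] turn [ 0.  0. -0.]
```

Call:
play_rows(motion=[[0.3,[-1,2.5,0],[0,0,0]],[0.3,[-2.2,4.7,0],[0,0,0]],[0.3,[-3,6.2,0.2],[0,0,0]],[0.3,[-3.2,6.5,1.5],[0,0,0]],[0.3,[-3.2,6.5,3.5],[0,0,0]],[0.3,[-3.2,6.5,5.7],[0,0,0]],[0.3,[-3.2,6.5,7],[0,0,0]],[0.3,[-3.2,6.5,7.3],[0,0,0]]])

```text
time_s: 23.2
tcp_pos: [611.5, -165.1, 85.5]
orientation: [[-0.933, 0.36, -0.003], [0.36, 0.933, 0.0], [0.003, -0.001, -1.0]]
wrist_force: [0.2, 0.0, -3.3]
opening: 0.499
```

```bash
python3 goal.py 613 -164 84
```

```text
t 23.2 tcp [ 611.5 -165.1   85.5] jaw 68.9 j6 -111 F [ 0.2  0.  -3.3] open 0.499
-> shift cm [-0.1   0.16  0.15] turn [-0.001 -0.003 -0.   ]
```

Call:
play_rows(motion=[[0.3,[-0.1,0.1,0.08],[0,0,0]],[0.3,[-0.1,0.1,0.15],[0,0,0]],[0.3,[-0.1,0.1,0.2],[0,0,0]],[0.3,[-0.1,0.1,0.25],[0,0,0]],[0.3,[-0.1,0.1,0.3],[0,0,0]],[0.3,[-0.1,0.1,0.32],[0,0,0]],[0.3,[-0.1,0.1,0.32],[0,0,0]],[0.3,[-0.1,0.1,0.32],[0,0,0]]])

```text
time_s: 24.2
tcp_pos: [613.9, -164.2, 84.0]
orientation: [[-0.933, 0.359, 0.0], [0.359, 0.933, -0.0], [-0.0, 0.0, -1.0]]
wrist_force: [-0.6, 0.7, -1.2]
opening: 0.493
```

```bash
python3 goal.py 613 -164 84
```

```text
t 24.2 tcp [ 613.9 -164.2   84. ] jaw 69.0 j6 -111 F [-0.6  0.7 -1.2] open 0.493
-> shift cm [ 0.09 -0.01 -0.  ] turn [ 0.  0. -0.]
```

Call:
play_rows(motion=[[0.52,[0,0,0],[0,0,0]],[0.6,[0,0,0],[0,0,0]],[0.8,[0,0,0],[0,0,0]],[1,[0,0,0],[0,0,0]],[1,[0,0,-2],[0,0,0]],[1,[0,0,-6],[0,0,0]],[1,[0,0,-10],[0,0,0]],[1,[0,0,-13],[0,0,0]]])

```text
time_s: 25.2
tcp_pos: [614.2, -164.3, 215.8]
orientation: [[-0.933, 0.359, 0.002], [0.359, 0.933, -0.0], [-0.002, 0.0, -1.0]]
wrist_force: [0.6, 0.4, -0.6]
opening: 0.995
```

```bash
python3 goal.py 479 18 210 74
```

```text
t 25.2 tcp [ 614.2 -164.3  215.8] jaw 69.0 j6 -111 F [ 0.6  0.4 -0.6] open 0.995
-> shift cm [19.17 12.17  0.54] turn [ 0.     0.002 -0.088]
```

Call:
play_rows(motion=[[1,[2.5,1.6,0],[0,0,0]],[1,[6.5,4.1,0],[0,0,-0.04]],[1,[10.5,6.7,0],[0,0,-0.088]],[1,[14,8.9,0],[0,0,-0.088]],[1,[17,10.8,0],[0,0,-0.088]],[1,[19.2,12.2,0],[0,0,-0.088]],[1,[19.2,12.2,0.5],[0,0,-0.088]],[1,[19.2,12.2,0.5],[0,0,-0.088]]])

```text
time_s: 26.2
tcp_pos: [478.4, 18.4, 208.4]
orientation: [[-0.961, 0.276, -0.0], [0.276, 0.961, -0.0], [0.0, -0.0, -1.0]]
wrist_force: [-0.3, 0.0, -0.7]
opening: 1.004
```

```bash
python3 goal.py 479 18 46 74;  python3 look.py w10 green_block:80 dark_plinth:40 ; python3 - <<'E'
import cv2,numpy as np
i=cv2.imread("pics/w10.png")[80:230,160:350]; cv2.imwrite("pics/w10c.png",cv2.resize(i,None,fx=4,fy=4,interpolation=cv2.INTER_CUBIC))
E
```

```text
t 26.2 tcp [478.4  18.4 208.4] jaw 74.0 j6 -128 F [-0.3  0.  -0.7] open 1.004
-> shift cm [-7.000e-02 -1.000e-02  1.624e+01] turn [-0. -0.  0.]
cam [413.  37. 370.] axis [ 0.24 -0.07 -0.97]
green_block 0.63 [236. 150. 273. 214.] [473.  20.]
dark_plinth 0.56 [202. 126. 310. 233.] [479.  20.]
under tcp z 50 [255. 182.]
under tcp z 100 [255. 192.]
```

View pics/w10c.png

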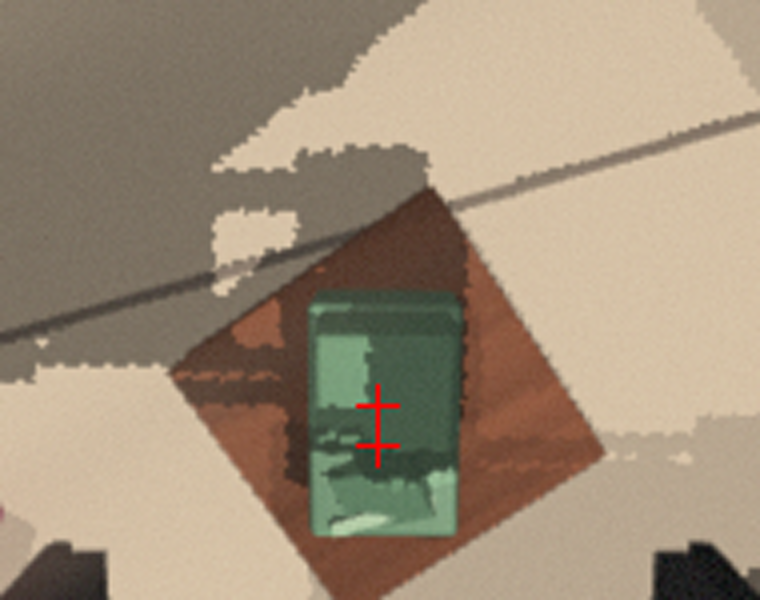

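The green stone is square to the jaws (columns 310-462, TCP at 378). Work out its centre along its length and the plinth centre.

```bash
python3 - <<'E'
from h import *
d=np.load("pics/w10.npz"); c={"camera_matrix":d["K"],"extrinsics":d["E"]}
f=lambda x,y,z: atz(c,160+x/4,80+y/4,z)[:2]
u=np.array([-.961,.276]); T=np.array([478.4,18.4]); 
for n,p in [("base edge z40",f(386,290,40)),("top edge z78",f(386,312,78)),("far z78",f(386,535,78)),("far z95",f(386,535,95)),("mid z78",f(386,420,78))]: print(n,p.round(1),"tool x,y",((p-T)@u).round(1),((p-T)@[.276,.961]).round(1))
q=[f(170,370,40),f(432,188,40),f(605,455,40)]; print("dark",((q[0]+q[2])/2).round(1))
E
```

```text
base edge z40 [446.8  29.5] tool x,y 33.4 2.0
top edge z78 [448.7  28.7] tool x,y 31.4 1.7
far z78 [509.6  11.3] tool x,y -32.0 1.8
far z95 [504.   12.8] tool x,y -26.2 1.7
mid z78 [477.4  20.5] tool x,y 1.6 1.8
dark [483.9  20.1]
```

Call:
play_rows(motion=[[1,[0,0.18,1.5],[0,0,0]],[1,[0,0.18,4.5],[0,0,0]],[1,[0,0.18,8],[0,0,0]],[1,[0,0.18,11.5],[0,0,0]],[1,[0,0.18,14],[0,0,0]],[1,[0,0.18,15.6],[0,0,0]],[1,[0,0.18,16.2],[0,0,0]],[1,[0,0.18,16.2],[0,0,0]]])

```text
time_s: 27.35
tcp_pos: [478.7, 20.1, 46.1]
orientation: [[-0.961, 0.276, -0.001], [0.276, 0.961, -0.0], [0.001, -0.001, -1.0]]
wrist_force: [0.5, 0.3, -0.9]
opening: 1.003
```

Call:
play_rows(motion=[[0.8,[0,0,0],[0,0,0]],[0.65,[0,0,0],[0,0,0]],[0.57,[0,0,0],[0,0,0]],[0.5,[0,0,0],[0,0,0]],[0.4,[0,0,0],[0,0,0]],[0.3,[0,0,0],[0,0,0]],[0.3,[0,0,0],[0,0,0]],[0.3,[0,0,0],[0,0,0]]], squeeze=28)

```text
time_s: 28.35
tcp_pos: [478.8, 20.2, 46.7]
orientation: [[-0.961, 0.276, -0.0], [0.276, 0.961, -0.0], [0.0, -0.0, -1.0]]
wrist_force: [-0.4, -2.4, 1.7]
opening: 0.48
```

```bash
python3 goal.py 446 -316 130
```

```text
t 28.35 tcp [478.8  20.2  46.7] jaw 74.0 j6 -128 F [-0.4 -2.4  1.7] open 0.48
-> shift cm [ -6.11 -33.22  -8.32] turn [-0. -0. -0.]
```

Call:
play_rows(motion=[[0.3,[0,0,-0.5],[0,0,0]],[0.3,[0,0,-2.2],[0,0,0]],[0.3,[0,0,-4.8],[0,0,0]],[0.3,[-0.2,-1.2,-7.2],[0,0,0]],[0.3,[-0.8,-4.5,-8.3],[0,0,0]],[0.3,[-1.6,-8.7,-8.3],[0,0,0]],[0.3,[-2.4,-13,-8.3],[0,0,0]],[0.3,[-3.2,-17.3,-8.3],[0,0,0]]])

```text
time_s: 29.35
tcp_pos: [461.2, -155.8, 129.3]
orientation: [[-0.961, 0.276, -0.001], [0.276, 0.961, 0.001], [0.001, 0.0, -1.0]]
wrist_force: [0.0, -0.4, -3.3]
opening: 0.48
```

Call:
play_rows(motion=[[0.3,[-0.7,-4,0],[0,0,0]],[0.3,[-1.5,-8,0],[0,0,0]],[0.3,[-2.2,-12,0],[0,0,0]],[0.3,[-2.7,-14.7,0],[0,0,0]],[0.3,[-2.9,-15.9,0.2],[0,0,0]],[0.3,[-2.9,-15.9,2],[0,0,0]],[0.3,[-2.9,-15.9,3.5],[0,0,0]],[0.3,[-2.9,-15.9,4],[0,0,0]]])

```text
time_s: 30.35
tcp_pos: [445.2, -314.8, 88.2]
orientation: [[-0.961, 0.275, -0.003], [0.275, 0.961, 0.001], [0.003, 0.0, -1.0]]
wrist_force: [-0.7, -0.3, -3.6]
opening: 0.478
```

```bash
python3 goal.py 446 -316 46.5 74
```

```text
t 30.35 tcp [ 445.2 -314.8   88.2] jaw 74.0 j6 -88 F [-0.7 -0.3 -3.6] open 0.478
-> shift cm [-0.12 -0.1   4.17] turn [ 0.    -0.003  0.001]
```

Call:
play_rows(motion=[[0.3,[-0.1,-0.1,1],[0,0,0]],[0.3,[-0.1,-0.1,2.5],[0,0,0]],[0.3,[-0.1,-0.1,3.5],[0,0,0]],[0.3,[-0.1,-0.1,4],[0,0,0]],[0.3,[-0.1,-0.1,4.1],[0,0,0]],[0.3,[-0.1,-0.1,4.2],[0,0,0]],[0.3,[-0.1,-0.1,4.3],[0,0,0]],[0.3,[-0.1,-0.1,4.35],[0,0,0]]])

```text
time_s: 31.35
tcp_pos: [446.9, -317.0, 46.7]
orientation: [[-0.961, 0.275, 0.001], [0.275, 0.961, -0.0], [-0.001, -0.0, -1.0]]
wrist_force: [-0.4, 1.0, 1.5]
opening: 0.481
```

```bash
python3 goal.py 446 -316 46.5 74
```

```text
t 31.35 tcp [ 446.9 -317.    46.7] jaw 74.0 j6 -88 F [-0.4  1.   1.5] open 0.481
-> shift cm [0.12 0.07 0.02] turn [-0.     0.001  0.   ]
```

Contact (force up, z at the set-down height). Release and rise.

Call:
play_rows(motion=[[0.51,[0,0,0],[0,0,0]],[0.6,[0,0,0],[0,0,0]],[0.8,[0,0,0],[0,0,0]],[1,[0,0,0],[0,0,0]],[1,[0,0,-2],[0,0,0]],[1,[0,0,-7],[0,0,0]],[1,[0,0,-13],[0,0,0]],[1,[0,0,-18],[0,0,0]]])

```text
time_s: 32.35
tcp_pos: [446.8, -317.0, 228.7]
orientation: [[-0.961, 0.275, 0.002], [0.275, 0.961, -0.001], [-0.002, -0.0, -1.0]]
wrist_force: [0.7, -0.6, -1.0]
opening: 0.997
```

```bash
python3 goal.py 463.5 312.7 230 90
```

```text
t 32.35 tcp [ 446.8 -317.   228.7] jaw 74.0 j6 -88 F [ 0.7 -0.6 -1. ] open 0.997
-> shift cm [15.74 60.99 -0.18] turn [-0.001  0.002 -0.279]
```

Call:
play_rows(motion=[[1,[1,4,0],[0,0,0]],[1,[2.4,9.5,0],[0,0,0]],[1,[3.9,15.3,0],[0,0,-0.07]],[1,[5.4,21,0],[0,0,-0.14]],[1,[6.9,26.8,0],[0,0,-0.21]],[1,[8.4,32.6,0],[0,0,-0.279]],[1,[9.9,38.4,0],[0,0,-0.279]],[1,[11.4,44,0],[0,0,-0.279]]])

```text
time_s: 33.35
tcp_pos: [458.1, 139.5, 226.5]
orientation: [[-1.0, -0.0, 0.001], [-0.0, 1.0, 0.0], [-0.001, 0.0, -1.0]]
wrist_force: [1.3, 0.7, 0.1]
opening: 0.998
```

```bash
python3 goal.py 463.5 312.7 230 90; python3 - <<'E'
from h import *
c=cams.get_image("top"); x=c["img"][90:310,240:480]; cv2.imwrite("pics/t11.png",cv2.resize(x,None,fx=2.6,fy=2.6,interpolation=cv2.INTER_CUBIC))
E
```

```text
t 33.35 tcp [458.1 139.5 226.5] jaw 90.0 j6 -126 F [1.3 0.7 0.1] open 0.998
-> shift cm [-0.55 17.32 -0.35] turn [0.    0.001 0.   ]
```

View pics/t11.png

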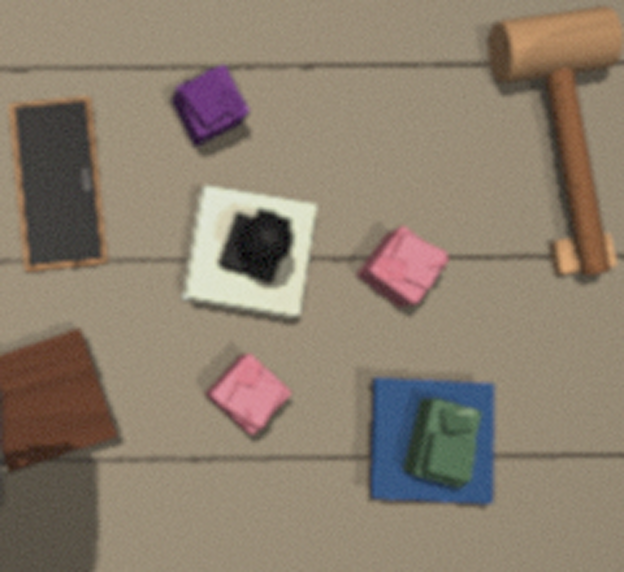

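The head stands on the white plinth (255,245) and the green stone on the blue board (447,442); both look centred once parallax is allowed for. Now the bird.

Call:
play_rows(motion=[[1,[-0.1,4,0],[0,0,0]],[1,[-0.3,9,0],[0,0,0]],[1,[-0.5,13.5,0],[0,0,0]],[1,[-0.55,16.5,0],[0,0,0]],[1,[-0.55,17.3,0],[0,0,0]],[1,[-0.55,17.3,0],[0,0,0]],[1,[-0.55,17.3,1],[0,0,0]],[1,[-0.55,17.3,3],[0,0,0]]])

```text
time_s: 34.4
tcp_pos: [464.2, 309.7, 196.3]
orientation: [[-1.0, 0.001, 0.001], [0.001, 1.0, 0.001], [-0.001, 0.001, -1.0]]
wrist_force: [0.3, -0.4, -0.4]
opening: 1.0
```

```bash
python3 goal.py 463.5 312.7 41 90; python3 look.py w12 white_bird:70 cork_pad:10; python3 - <<'E'
import cv2
i=cv2.imread("pics/w12.png")[90:240,160:360]; cv2.imwrite("pics/w12c.png",cv2.resize(i,None,fx=3,fy=3))
E
```

```text
t 34.4 tcp [464.2 309.7 196.3] jaw 89.9 j6 -140 F [ 0.3 -0.4 -0.4] open 1.0
-> shift cm [ 0.09  0.28 15.53] turn [ 0.001  0.001 -0.001]
cam [396. 309. 358.] axis [ 0.25  0.   -0.97]
white_bird 0.85 [230. 147. 286. 206.] [453. 314.]
cork_pad 0.57 [203. 124. 310. 223.] [460. 312.]
under tcp z 50 [254. 183.]
under tcp z 100 [254. 193.]
```

View pics/w12c.png

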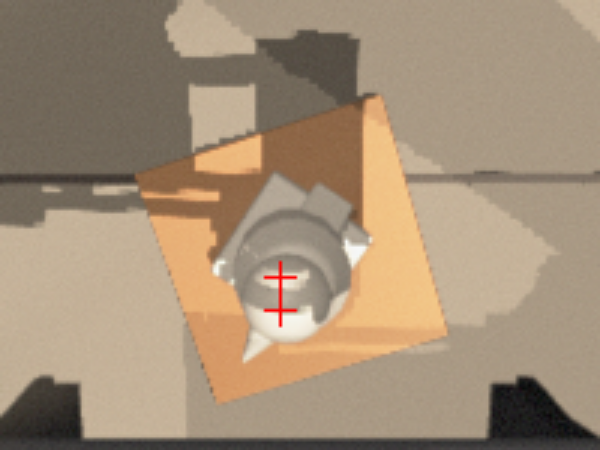

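```bash
python3 - <<'E'
from h import *
d=np.load("pics/w12.npz"); c={"camera_matrix":d["K"],"extrinsics":d["E"]}
f=lambda x,y,z: atz(c,160+x/3,90+y/3,z)[:2]
print("foot diag",f(213,268,22).round(1),f(371,240,26).round(1),((f(213,268,22)+f(371,240,26))/2).round(1)); print("head",f(288,300,90).round(1),"body",f(293,268,58).round(1))
E
```

```text
foot diag [465.3 279.9] [452.8 345.9] [459.1 312.9]
head [462.5 311.1] body [458.  313.2]
```

Call:
play_rows(motion=[[1,[0.3,0.3,1.5],[0,0,0]],[1,[0.3,0.3,4.5],[0,0,0]],[1,[0.3,0.3,8],[0,0,0]],[1,[0.3,0.3,11],[0,0,0]],[1,[0.3,0.3,13.5],[0,0,0]],[1,[0.3,0.3,15],[0,0,0]],[1,[0.3,0.3,15.5],[0,0,0]],[1,[0.3,0.3,15.5],[0,0,0]]])

```text
time_s: 35.55
tcp_pos: [461.2, 313.8, 41.5]
orientation: [[-1.0, 0.0, 0.001], [0.0, 1.0, 0.0], [-0.001, 0.0, -1.0]]
wrist_force: [-0.2, -0.0, 0.5]
opening: 0.996
```

Call:
play_rows(motion=[[0.8,[0,0,0],[0,0,0]],[0.65,[0,0,0],[0,0,0]],[0.57,[0,0,0],[0,0,0]],[0.5,[0,0,0],[0,0,0]],[0.4,[0,0,0],[0,0,0]],[0.3,[0,0,0],[0,0,0]],[0.3,[0,0,0],[0,0,0]],[0.3,[0,0,0],[0,0,0]]], squeeze=25)

```text
time_s: 36.55
tcp_pos: [460.8, 313.2, 41.2]
orientation: [[-1.0, 0.0, -0.0], [0.0, 1.0, -0.001], [0.0, -0.001, -1.0]]
wrist_force: [-0.6, -1.7, 0.6]
opening: 0.488
```

```bash
python3 goal.py 484 20 150 90
```

```text
t 36.55 tcp [460.8 313.2  41.2] jaw 90.0 j6 -141 F [-0.6 -1.7  0.6] open 0.488
-> shift cm [ -2.32 -29.33 -10.87] turn [-0.001 -0.    -0.   ]
```

Call:
play_rows(motion=[[0.3,[0,0,-0.5],[0,0,0]],[0.3,[0,0,-2.2],[0,0,0]],[0.3,[0,0,-5],[0,0,0]],[0.3,[0,0,-8],[0,0,0]],[0.3,[-0.2,-2,-10.5],[0,0,0]],[0.3,[-0.5,-5.5,-11],[0,0,0]],[0.3,[-0.8,-9.5,-11],[0,0,0]],[0.3,[-1.1,-13.5,-11],[0,0,0]]])

```text
time_s: 37.55
tcp_pos: [471.4, 177.5, 150.9]
orientation: [[-1.0, 0.0, -0.0], [0.0, 1.0, 0.0], [0.0, 0.0, -1.0]]
wrist_force: [0.6, -0.3, -3.5]
opening: 0.493
```

Call:
play_rows(motion=[[0.3,[-0.3,-4,0],[0,0,0]],[0.3,[-0.6,-8,0],[0,0,0]],[0.3,[-0.9,-12,0],[0,0,0]],[0.3,[-1.1,-14.8,0],[0,0,0]],[0.3,[-1.2,-15.8,0],[0,0,0]],[0.3,[-1.2,-15.8,1.5],[0,0,0]],[0.3,[-1.2,-15.8,3.5],[0,0,0]],[0.3,[-1.2,-15.8,4.5],[0,0,0]]])

```text
time_s: 38.55
tcp_pos: [483.3, 20.8, 105.1]
orientation: [[-1.0, -0.0, -0.002], [-0.0, 1.0, -0.0], [0.002, -0.0, -1.0]]
wrist_force: [0.2, -0.2, -2.1]
opening: 0.494
```

```bash
python3 goal.py 484 20 71.2 90
```

```text
t 38.55 tcp [483.3  20.8 105.1] jaw 90.0 j6 -112 F [ 0.2 -0.2 -2.1] open 0.494
-> shift cm [-0.08 -0.08  3.39] turn [-0.    -0.002  0.   ]
```

Call:
play_rows(motion=[[0.3,[-0.1,0,1],[0,0,0]],[0.3,[-0.1,0,2.2],[0,0,0]],[0.3,[-0.1,0,3],[0,0,0]],[0.3,[-0.1,0,3.2],[0,0,0]],[0.3,[-0.1,0,3.3],[0,0,0]],[0.3,[-0.1,0,3.4],[0,0,0]],[0.3,[-0.1,0,3.5],[0,0,0]],[0.3,[-0.1,0,3.53],[0,0,0]]])

```text
time_s: 39.55
tcp_pos: [485.0, 20.6, 71.2]
orientation: [[-1.0, 0.0, 0.0], [0.0, 1.0, 0.0], [-0.0, 0.0, -1.0]]
wrist_force: [-0.8, 0.2, 0.1]
opening: 0.494
```

```bash
python3 goal.py 484 20 71.2 90
```

```text
t 39.55 tcp [485.   20.6  71.2] jaw 90.0 j6 -112 F [-0.8  0.2  0.1] open 0.494
-> shift cm [ 0.1  -0.06 -0.  ] turn [ 0.  0. -0.]
```

Weight is off the wrist. Release, rise, and move to the side for a final check.

Call:
play_rows(motion=[[0.52,[0,0,0],[0,0,0]],[0.6,[0,0,0],[0,0,0]],[0.8,[0,0,0],[0,0,0]],[1,[0,0,0],[0,0,0]],[1,[0,0,-2],[0,0,0]],[1,[0,0,-7],[0,0,0]],[1,[0,0,-13],[0,0,0]],[1,[0,0,-18],[0,0,0]]])

```text
time_s: 40.55
tcp_pos: [485.0, 20.5, 253.4]
orientation: [[-1.0, 0.0, 0.002], [0.0, 1.0, 0.0], [-0.002, 0.0, -1.0]]
wrist_force: [1.2, 0.6, -0.6]
opening: 1.0
```

Call:
play_rows(motion=[[1,[0.5,3,0],[0,0,0]],[1,[1,8,0],[0,0,0]],[1,[1.5,14,0],[0,0,0]],[1,[2,20,0],[0,0,0]],[1,[2,25,0],[0,0,0]],[1,[2,28,0],[0,0,0]],[1,[2,29,0],[0,0,0]],[1,[2,29,0],[0,0,0]]])

```text
time_s: 41.55
tcp_pos: [464.7, 310.4, 250.5]
orientation: [[-1.0, -0.0, -0.001], [-0.0, 1.0, -0.001], [0.001, -0.001, -1.0]]
wrist_force: [0.5, -0.6, -0.9]
opening: 1.003
```

```bash
python3 - <<'E'
from h import *
c=cams.get_image("top"); i=c["img"].copy()
for P,z in [((484,20),94),((614,-164),91),((636.5,160),66),((446,-316),61)]:
    for zz,col in ((40,(0,255,255)),(40+z,(0,0,255))): cv2.drawMarker(i,tuple(int(round(t)) for t in proj(c,[*P,zz])),col,0,5,1)
cv2.imwrite("pics/t13.png",cv2.resize(i[90:310,80:480],None,fx=2,fy=2,interpolation=cv2.INTER_CUBIC))
print(robot.get_state()["wrist_force"])
E
```

```text
[-0.35830949 -0.5596604  -0.62349939]
```

View pics/t13.png

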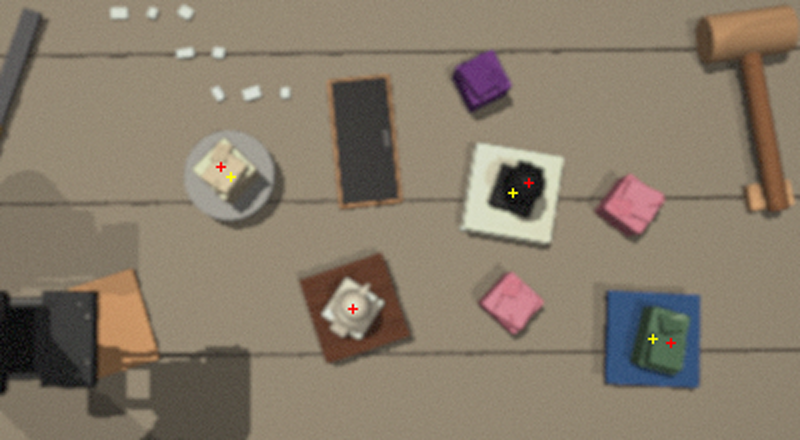

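Final top view: bird on the dark plinth (352,307), head on the white plinth (520,188), cream stone on the turntable (225,170), green stone on the blue board (663,342). All match the predicted markers, and the phone is where it was.

```bash
python3 -c "
from station import workorder
print(workorder.job_done())"
```

```text
the job is handed in; nothing more can be done
None
```

I swapped the four pieces and handed the job in after about 42 s on the robot's clock; the hand-in gives no verdict. I parked the bird on the cork pad, then moved the cream stone to the turntable, the head to the white plinth, the green stone to the blue board and the bird to the dark plinth.

- **Placing:** In the last top view every piece stands upright and lines up with its place to within a few mm by eye. The phone looks unmoved, and the gripper is clear and open.
- **Handling:** Each piece was lowered until the wrist no longer carried its weight before I let go. None was dropped or tipped.
- **Disagreements:** The top and wrist cameras differed by up to about 5 mm on the turntable's first sighting. A later wrist look at about (637, 160) agreed with the top view. No check failed.

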